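Slide the gasket plate out of its tray and lay it on the assembly stand

TASK

The aluminium gasket plate (the one with the large round hole in the middle) lies flat in one bay of the grey two-bay tray, where its sides cannot be gripped: push it out over the tray's front edge, the one nearest the robot, until about 45 mm of it overhangs while it still lies flat on the tray, then grip the overhanging part by its two long sides and lift it clear of the tray. Lay it flat on top of the narrow steel stand, its hole centred over the stand's hole and its length along the stand, and let go. Do not let it fall, and leave the plain plate in the other bay where it lies.

Things in the scene. Friction and masses are not known exactly. Their poses are not given: they have to be found in the camera images.
- gasket_centre (a point): Centre (half-way up) of the gasket plate: loose aluminium plate 110 long (x) x 60 wide (y) x 6 thick, 0.07 to 0.14 kg, with a round hole of 34 diameter in the middle and a 7 mm hole in each corner; z up. Lies lengthways in the left or right bay of the tray, near end 8 to 22 behind the tray's front edge. With 45 overhanging it does not tip yet; beyond 55 it does.
- blank_centre (a point): Centre (half-way up) of the plain plate: same aluminium plate, 110 x 60 x 6 with four corner bolt holes, but without the large middle hole; lies in the other bay and must stay there. x along its length, z up.
- tray_front (a point): Middle of the front edge of the fixed grey tray's deck, at deck surface, 50 above the worktop; x points back into the tray, y left, z up. Deck 170 (x) x 168 (y). Two bays 64 wide, centre lines at y = +42 and -42, with guide strips 5 high: 20 wide between, 10 wide outside. Bays are open at both ends; 38 to 52 of free deck behind a plate. Nothing below the overhang but the worktop.
- stand_top (a point): Centre of the flat top of the fixed steel assembly stand, in the middle of its 26 diameter hole, 60 above the worktop. Top 90 long (x) x 44 wide (y), so the plate lying on it sticks out 8 at each side and fingers holding its sides pass down beside the stand. Foot plate 110 x 80 x 8. z up.

How it is judged:
On the way, in this order (a step that is already met when the one before it is completed fails the run):
1. the gasket plate lies flat on the tray and overhangs its front edge by 30 to 55 mm (x of gasket_centre in the frame of tray_front between 0 and 0.025 m and z of gasket_centre in the frame of tray_front below 0.008 m and angle between gasket_centre's own z axis and vertical below 0.08 rad), for 0.2 s.
2. the gasket plate is lifted at least 20 mm clear of the tray (z of gasket_centre in the frame of tray_front above 0.023 m), for 0.1 s.
At the end, for the whole second after the job is handed in: The gasket plate lies flat and released on the stand's top, its centre within 15 mm of the stand's centre and its length within 12 degrees of the stand's; the plain plate is within 20 mm of where it lay (horizontal distance between gasket_centre and stand_top below 0.015 m and z of gasket_centre in the frame of stand_top between 0 and 0.007 m and angle between gasket_centre's own z axis and vertical below 0.08 rad and angle between the x axis of gasket_centre and the x axis of stand_top, either way round below 0.21 rad and distance of blank_centre from where it was at the start of the episode below 0.02 m); the robot touches nothing.
It fails at once if the plain plate is moved more than 20 mm (distance of blank_centre from where it was at the start of the episode above 0.02 m).
It fails at once if the gasket plate falls off (height (world z) of gasket_centre below 0.035 m).
It also fails if it takes over 51 s, if anything falls off the work surface, if the arm or the gripper's body presses on something with over 40 N, if the wrist force passes 120 N, or if a joint passes its speed limit or range.

ROBOT

A 6-joint arm with a two-finger parallel gripper is mounted at the origin on a cart in front of the work surface, level with it; the furniture and walls round the work are solid. World frame = base frame: x ahead of the robot, y to its left, z up, the work surface at z = 0. Lengths are in m, angles in rad, forces in N, time in s.
With the tool pointing down it reaches from about 0.3 to 0.875 m from the base axis. Payload 6.4 kg.
Tool frame: the origin (TCP) lies between the finger pads; the fingertips stand tip_extent ahead of it and the grasp point (between the pads) lies 5 mm behind it (tip_extent is the distance from the TCP to the fingertips, in m); z points along the fingers, y is the direction in which the jaws open and shut (so a half turn about z gives the same grasp; the last joint's range is limited). The gripper opens to 85 mm and grips with 20 to 120 N. Pads are 22 mm wide; open, the fingers measure 114 mm over their backs; the gripper's body (76 mm by 85 mm) begins 54 mm behind the grasp point. The pads swing forward as they close: fully open they stand 13 mm farther back than shut.
Start: joints at [1.084, 0.181, 1.607, -0, 1.354, -0.206], TCP at [0.159, 0.552, 0.245] pointing down, gripper open.
Joint ranges: [-2.99, 2.99], [-0.89, 2.07], [0.3, 2.58], [-1.14, 4.28], [0, 2.63], [-3.12, 3.12]. Speed limits (rad/s): [2.57, 2.57, 3.01, 3.14, 3.14, 3.14].

INTERFACE

Orientations are given as a unit quaternion [w, x, y, z].
In Python, from bench import * gives the robot as it stands.
- The arm moves only by the shell command python3 -m jog 'ROWS'. ROWS is JSON, a list of rows, each a list of 3 entries, a list of its own where there are three numbers: the shift along the tool's x, y, z in mm, then the turn, a rotation vector about the tool's x, y, z in rad, then the opening, from 0 (shut) to 1 (fully open). A call has 1 to 20 rows; each row is the pose to reach, as a shift and turn from the pose measured when the call began, along the tool's axes at that moment; what a row does not reach only later rows make up. A row lasts 1/12 s, in which the tool goes at most 41.7 mm and 7.16 degrees, less where a joint would pass 70% of its speed; a pose out of reach is approached as far as the arm can. A call with a gripper value outside its range is refused whole. The fingers move at their own pace and stop on an object; the grip force is fixed at half the most. Time passes only in rows, so rows that repeat a pose let the fingers close. It gives the time, the measured TCP pose, the force and the opening at its end, in the units of the state.
- get_obs(): the state, without advancing time (a new reading comes with each control period).
- camera(name): name is "scene" or "side" or "wrist"; returns (picture, depth): 400x640x3 uint8, red, green, blue; 400x640 float32, m along the optical axis (not along the pixel's ray), 0 where there is no reading.
- get_calibration(name): a dict with "fx", "fy", "cx", "cy" (pixels), "k1" (the pictures are not rectified: a ray, as slopes to the right and down, at radius r is drawn at 1 + k1 r^2 times it, then the intrinsics apply), "world_from_camera" (4x4, takes a point from camera to world coordinates). Camera axes: x right, y down, z forward; pixel columns grow to the right and rows downward; lengths in m; the calibration is good to about 2 mm. A picture is of the moment at which its call begins: read the wrist's pose just before it. get_calibration takes no time and is no camera call; for the wrist camera it gives the pose at the moment of the call.
- hand_in(): hands the job in, once; it reports no verdict.
The state is a dict: "time_s": time; "q": joint angles; "dq": joint speeds; "joint_efforts": joint torques, N m; "eef_pos": TCP position; "eef_rot": TCP orientation; "wrist_force": force on the tool from outside, world axes, zero at the start; "torque": the same for the moment, N m; "opening": opening from 0.0 (shut) to 1.0 (fully open).
Only numpy, scipy, OpenCV 4.12 (cv2) and the standard library are available. Lean on these libraries where they do the work, as an engineer would, in place of code of your own. Each camera call takes 0.05 s, during which the arm holds its last target.

## Working session

There is one attempt and no reset: what is moved stays moved. The work goes in short steps, Python scripts to look and compute and a shell command to move; the robot and the scene stay as the last step left them, time stands still between calls to the robot, and variables do not carry over. Pictures are saved under pics/ and viewed, and the job is handed in when it is done.

```bash
ls; mkdir -p pics
python3 - <<'E'
from bench import *
import cv2
o=get_obs();print({k:o[k] for k in ('time_s','eef_pos','eef_rot','wrist_force','opening')})
for n in('scene','side','wrist'):
    c=get_calibration(n);print(n,c)
    p,d=camera(n);cv2.imwrite(f'pics/{n}0.png',p[:,:,::-1])
    import numpy as np;np.save(f'pics/{n}0.npy',d)
try:
    print(tip_extent)
except Exception as e: print(e)
import bench;print(dir(bench))
E
```

```text
pics
{'time_s': 0.0, 'eef_pos': array([0.15906796, 0.55201428, 0.24440236]), 'eef_rot': array([-2.96412586e-04,  1.39932033e-01,  9.90160729e-01, -8.18220457e-04]), 'wrist_force': array([-0.26344115,  0.64737049,  0.64292564]), 'opening': 1.0005449999809093}
scene {'fx': 371.2576125889098, 'fy': 371.2576125889098, 'cx': 322.6821590201705, 'cy': 199.10245247625514, 'k1': -0.07317947686752943, 'world_from_camera': array([[ 0.63084203, -0.57370143,  0.5224031 ,  0.08056679],
       [-0.77583648, -0.47574265,  0.41442331, -0.18170798],
       [ 0.01077419, -0.66673503, -0.74521696,  0.75499974],
       [ 0.        ,  0.        ,  0.        ,  1.        ]])}
side {'fx': 393.6682687120757, 'fy': 393.6682687120757, 'cx': 318.9027256906915, 'cy': 200.79787506855442, 'k1': -0.01644860597232928, 'world_from_camera': array([[ 9.46145439e-01, -2.01576121e-01,  2.53329578e-01,
         2.86711411e-01],
       [-3.23741883e-01, -5.89177133e-01,  7.40311758e-01,
        -4.46441442e-01],
       [ 2.68216943e-05, -7.82455988e-01, -6.22705890e-01,
         6.30668983e-01],
       [ 0.00000000e+00,  0.00000000e+00,  0.00000000e+00,
         1.00000000e+00]])}
wrist {'fx': 349.52220392724405, 'fy': 349.52220392724405, 'cx': 322.0138126502402, 'cy': 194.27716949001328, 'k1': -0.0646540423830265, 'world_from_camera': array([[ 0.27602092,  0.91660378,  0.28922302,  0.08530948],
       [ 0.96114865, -0.26247786, -0.08543212,  0.57528991],
       [-0.00239276,  0.30156737, -0.95344187,  0.37402937],
       [ 0.        ,  0.        ,  0.        ,  1.        ]])}
0.014
['MotionError', '__builtins__', '__cached__', '__doc__', '__file__', '__loader__', '__name__', '__package__', '__spec__', 'camera', 'get_calibration', 'get_obs', 'hand_in', 'tip_extent']
```

View pics/scene0.png

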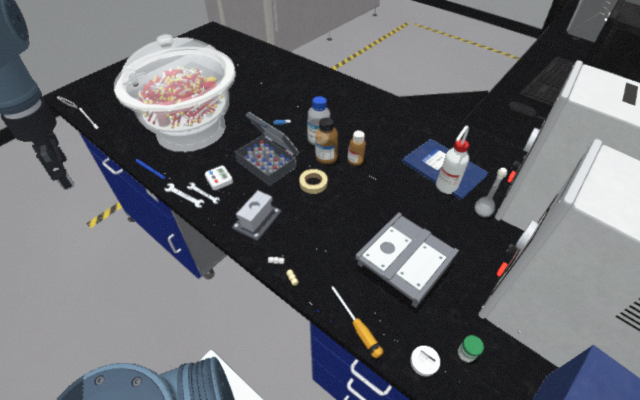

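View pics/side0.png

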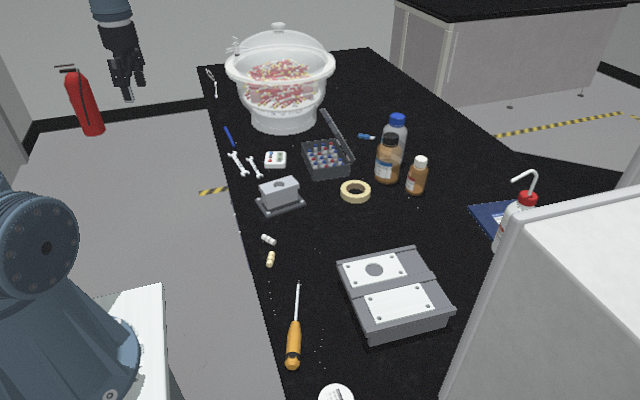

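View pics/wrist0.png

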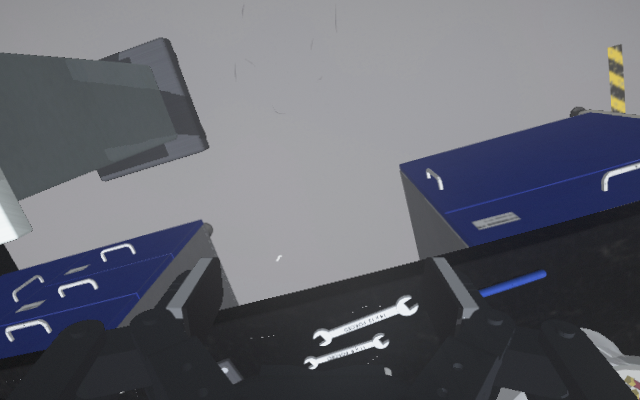

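The gasket plate, with its hole at scene (387,248) and side (374,269), is in the left bay. The blank is at scene (422,266), and the stand is at scene (257,208). Next I'll measure them.

```bash
cat > h.py <<'E'
import numpy as np, cv2
def ray(c,uv):
    uv=np.atleast_2d(np.asarray(uv,float))
    K=np.array([[c['fx'],0,c['cx']],[0,c['fy'],c['cy']],[0,0,1]])
    n=cv2.undistortPoints(uv.reshape(-1,1,2),K,np.array([c['k1'],0,0,0.])).reshape(-1,2)
    T=c['world_from_camera']; D=np.c_[n,np.ones(len(n))]@T[:3,:3].T
    return T[:3,3],D
def onz(c,uv,z):
    o,D=ray(c,uv); return o+D*((z-o[2])/D[:,2])[:,None]
E
python3 - <<'E'
from bench import *
from h import *
for n,box in(('scene',(350,205,465,310)),('side',(330,240,460,350))):
    p=cv2.imread(f'pics/{n}0.png');c=get_calibration(n)
    x0,y0,x1,y1=box
    m=np.zeros(p.shape[:2],np.uint8);m[y0:y1,x0:x1]=(p[y0:y1,x0:x1].min(2)>190)
    cs,h=cv2.findContours(m,cv2.RETR_CCOMP,cv2.CHAIN_APPROX_NONE)
    for i,k in enumerate(cs):
        a=cv2.contourArea(k)
        if a<60: continue
        w=onz(c,k[:,0,:],0.056)[:,:2]
        r=cv2.minAreaRect((w*1000).astype(np.float32)); 
        print(n,a,h[0][i][3],np.round(r[0],1),np.round(r[1],1),round(r[2],1))
    b=(480,200,600,300)
cv2.imwrite('pics/z1.png',cv2.resize(cv2.imread('pics/scene0.png')[170:320,210:470],None,fx=3,fy=3,interpolation=cv2.INTER_CUBIC))
cv2.imwrite('pics/z2.png',cv2.resize(cv2.imread('pics/side0.png')[165:355,240:470],None,fx=3,fy=3,interpolation=cv2.INTER_CUBIC))
E
```

```text
scene 1129.0 -1 [559.2 -82.7] [ 60.8 111.9] 87.0
scene 1020.0 -1 [550.4   0.8] [ 59.4 111.5] 86.7
scene 160.0 5 [549.9   1.4] [35.  36.3] 85.1
side 1665.5 -1 [561.1 -81.4] [ 60.5 110.6] 86.8
side 1302.5 -1 [552.3   3.3] [ 61.  111.1] 86.9
side 207.0 5 [551.9   2.7] [37.2 35.1] 29.4
```

View pics/z1.png

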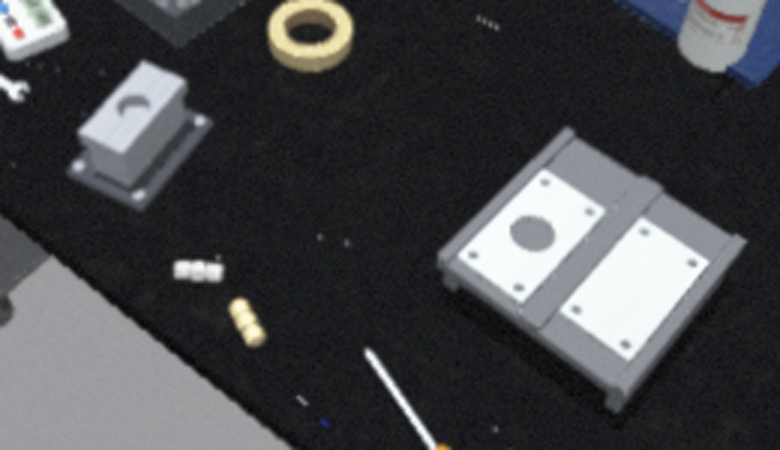

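View pics/z2.png

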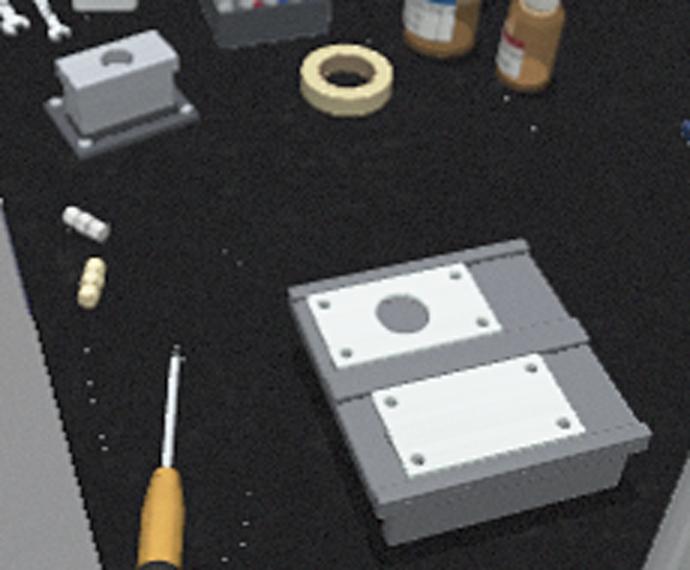

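Run:
```python
from bench import *
from h import *
def t(n,pts,z,o,f=3):
    P=np.array(pts,float)/f+np.array(o)
    w=onz(get_calibration(n),P,z)*1000
    print(n,z,np.round(w[:,:2],1).tolist(),np.round(w.mean(0)[:2],1)); return w
a=t('scene',[(148,62),(187,83),(121,155),(80,130)],.06,(210,170))
for i,j in((0,3),(1,2)): 
    d=a[i]-a[j];print(np.degrees(np.arctan2(d[1],d[0])),np.hypot(*d[:2]))
b=t('side',[(57,68),(157,33),(179,70),(72,108)],.06,(240,165))
for i,j in((1,0),(2,3)):
    d=b[i]-b[j];print(np.degrees(np.arctan2(d[1],d[0])),np.hypot(*d[:2]))
t('scene',[(134,104)],.06,(210,170)); t('side',[(117,58)],.06,(240,165))
# tray outer strips top corners
a=t('scene',[(570,128),(745,240),(614,390),(440,258)],.055,(210,170))
for i,j in((0,3),(1,2),(0,1),(3,2)):
    d=a[i]-a[j];print(np.degrees(np.arctan2(d[1],d[0])),np.hypot(*d[:2]))
b=t('side',[(525,241),(649,434),(380,503),(290,291)],.055,(240,165))
for i,j in((0,3),(1,2),(0,1),(3,2)):
    d=b[i]-b[j];print(np.degrees(np.arctan2(d[1],d[0])),np.hypot(*d[:2]))
```

```text
scene 0.06 [[486.6, 348.1], [490.6, 305.5], [401.7, 292.0], [398.3, 336.5]] [444.3 320.5]
7.520472721157746 89.07891193665091
8.639239338072954 89.85891305702444
side 0.06 [[397.7, 327.6], [487.9, 349.0], [490.5, 293.0], [397.7, 272.7]] [443.4 310.6]
13.332335087544068 92.70961185785617
12.39092122416524 94.92840146894302
scene 0.06 [[445.8, 322.9]] [445.8 322.9]
side 0.06 [[447.1, 325.2]] [447.1 325.2]
scene 0.055 [[658.1, 32.5], [648.2, -129.9], [475.9, -113.9], [487.5, 41.7]] [567.4 -42.4]
-3.057851329784967 170.90428515586004
-5.299809105105661 172.95204037167466
86.48626613322278 162.7436689481629
85.76304699423157 156.00574303450082
side 0.055 [[660.4, 34.6], [649.2, -128.8], [482.2, -119.3], [491.4, 43.9]] [570.8 -42.4]
-3.1326689262689236 169.23867003067002
-3.251420597268528 167.22709369811503
86.07876226357092 163.7866501517276
86.7824139460817 163.42472145510914
```

Run:
```python
from bench import *
from h import *
c=get_calibration('scene')
for n in('scene','side'):
    d=np.load(f'pics/{n}0.npy');c=get_calibration(n)
    v,u=np.mgrid[0:400:2,0:640:2];v=v.ravel();u=u.ravel()
    z=d[v,u];k=z>0;v,u,z=v[k],u[k],z[k]
    o,D=ray(c,np.c_[u,v]);P=o+D*z[:,None]
    m=(P[:,2]>.07)&(P[:,0]>.2)&(P[:,0]<1.0)&(abs(P[:,1])<.6)
    P=P[m]
    g={}
    for p in P:
        key=(round(p[0]*20)/20,round(p[1]*20)/20);g[key]=max(g.get(key,0),p[2])
    print(n,{k:round(float(v),2) for k,v in sorted(g.items())})
def R(y): y=np.radians(y);return np.array([[np.cos(y),-np.sin(y)],[np.sin(y),np.cos(y)]])
tf=np.array([484,-37.4]);
print('behind',tf+R(-3.3)@[138,43.2])
```

```text
scene {(0.2, 0.5): 0.58, (0.2, 0.55): 0.57, (0.25, 0.55): 0.57, (0.4, -0.4): 0.17, (0.45, -0.45): 0.17, (0.45, -0.4): 0.17, (0.5, -0.5): 0.17, (0.5, -0.45): 0.17, (0.5, -0.4): 0.17, (0.55, -0.5): 0.17, (0.55, -0.45): 0.24, (0.55, -0.4): 0.32, (0.55, -0.35): 0.39, (0.55, -0.3): 0.39, (0.55, -0.25): 0.39, (0.55, 0.6): 0.21, (0.6, -0.35): 0.39, (0.6, -0.3): 0.39, (0.6, -0.25): 0.39, (0.6, -0.2): 0.26, (0.6, 0.4): 0.14, (0.6, 0.45): 0.14, (0.6, 0.5): 0.14, (0.6, 0.6): 0.21, (0.65, -0.35): 0.38, (0.65, -0.3): 0.39, (0.65, -0.25): 0.39, (0.65, -0.2): 0.25, (0.65, 0.4): 0.14, (0.65, 0.45): 0.14, (0.65, 0.5): 0.14, (0.65, 0.55): 0.14, (0.7, -0.3): 0.39, (0.7, -0.25): 0.39, (0.7, -0.2): 0.09, (0.7, 0.3): 0.08, (0.7, 0.35): 0.1, (0.75, -0.3): 0.39, (0.75, -0.25): 0.39, (0.75, 0.3): 0.13, (0.75, 0.35): 0.13, (0.75, 0.4): 0.11, (0.75, 0.45): 0.1, (0.8, 0.0): 0.21, (0.8, 0.25): 0.1, (0.8, 0.3): 0.1, (0.8, 0.35): 0.1, (0.8, 0.4): 0.15, (0.8, 0.45): 0.14, (0.85, -0.35): 0.34, (0.85, -0.3): 0.39, (0.85, -0.25): 0.39, (0.85, -0.2): 0.39, (0.85, -0.15): 0.39, (0.85, -0.1): 0.16, (0.85, -0.05): 0.12, (
[... 364 characters left out ...]
, -0.35): 0.39, (0.55, -0.3): 0.39, (0.55, -0.25): 0.39, (0.55, 0.6): 0.21, (0.6, -0.35): 0.39, (0.6, -0.3): 0.39, (0.6, -0.25): 0.39, (0.6, 0.4): 0.14, (0.6, 0.45): 0.15, (0.6, 0.5): 0.14, (0.6, 0.55): 0.14, (0.6, 0.6): 0.21, (0.65, -0.3): 0.39, (0.65, -0.25): 0.39, (0.65, 0.4): 0.14, (0.65, 0.45): 0.14, (0.65, 0.5): 0.14, (0.65, 0.55): 0.14, (0.7, -0.25): 0.39, (0.7, 0.3): 0.08, (0.7, 0.35): 0.1, (0.75, 0.3): 0.13, (0.75, 0.35): 0.13, (0.75, 0.4): 0.11, (0.75, 0.45): 0.1, (0.8, 0.0): 0.21, (0.8, 0.25): 0.1, (0.8, 0.35): 0.1, (0.8, 0.4): 0.15, (0.8, 0.45): 0.15, (0.85, -0.2): 0.33, (0.85, -0.15): 0.36, (0.85, 0.0): 0.22, (0.85, 0.4): 0.12, (0.9, 0.0): 0.2}
behind [624.25793666  -2.21546924]
```

```bash
python3 -m jog '[[[-320,-170,0],[0,0,-0.223],0.2],[[-320,-170,0],[0,0,-0.223],0.2],[[-320,-170,0],[0,0,-0.223],0.2],[[-320,-170,0],[0,0,-0.223],0.2],[[-320,-170,0],[0,0,-0.223],0.2],[[-320,-170,0],[0,0,-0.223],0.2],[[-320,-170,0],[0,0,-0.223],0.2],[[-320,-170,0],[0,0,-0.223],0.2],[[-320,-170,0],[0,0,-0.223],0.2],[[-320,-170,0],[0,0,-0.223],0.2],[[-320,-170,0],[0,0,-0.223],0.2],[[-320,-170,0],[0,0,-0.223],0.2],[[-320,-170,0],[0,0,-0.223],0.2],[[-320,-170,0],[0,0,-0.223],0.2]]'
python3 - <<'E'
from bench import *
from h import *
c=get_calibration('wrist');p,d=camera('wrist');cv2.imwrite('pics/w1.png',p[:,:,::-1]);np.save('pics/w1.npy',c,allow_pickle=True)
E
```

```text
time_s: 1.32
eef_pos: [0.4184, 0.3011, 0.2446]
eef_rot: [-0.0, 0.028, 1.0, -0.001]
wrist_force: [0.2, -0.3, -0.1]
opening: 0.201
```

View pics/w1.png

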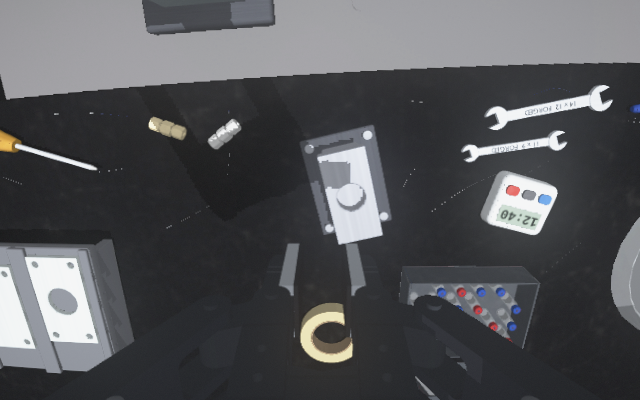

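Run:
```python
import cv2
p=cv2.imread('pics/w1.png')[120:250,290:400];cv2.imwrite('pics/w1z.png',cv2.resize(p,None,fx=4.5,fy=4.5,interpolation=cv2.INTER_CUBIC))
```

```text
(no output)
```

View pics/w1z.png

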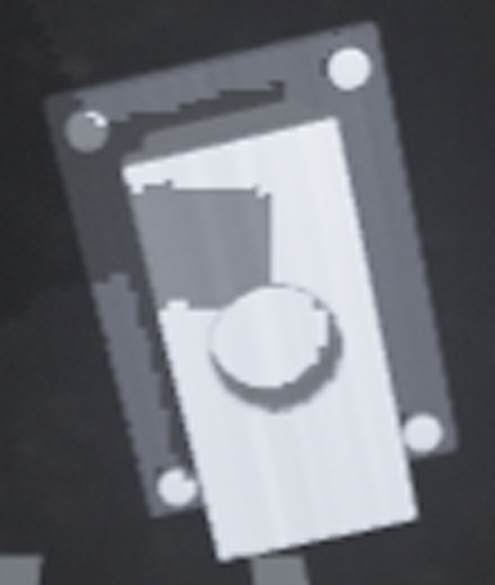

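The zoom shows the stand's top corners at (124,168), (337,120), (417,518) and (220,558), and its hole at about (276,348).

Run:
```python
from h import *
c=np.load('pics/w1.npy',allow_pickle=True).item()
P=np.array([(124,168),(337,120),(417,518),(220,558),(276,348)])/4.5+[290-.4,120-.4]
w=onz(c,P,.06)*1000;print(w.round(1)[:,:2],w[:4].mean(0)[:2])
for i,j in((3,0),(2,1),(0,1),(3,2)):
    d=w[i]-w[j];print(np.degrees(np.arctan2(d[1],d[0])),np.hypot(*d[:2]))
```

```text
[[404.8 298.7]
 [397.3 342.1]
 [485.4 358. ]
 [492.6 314.7]
 [444.8 328.4]] [445.02956368 328.35475831]
10.29094655380612 89.26262390676145
10.206519787663753 89.56734964122839
-80.17938200708609 44.004166906959384
-80.57859002213772 43.875757260612474
```

```bash
python3 -m jog '[[[-223,-291,0],[0,0,0],0.2],[[-223,-291,0],[0,0,0],0.2],[[-223,-291,0],[0,0,0],0.2],[[-223,-291,0],[0,0,0],0.2],[[-223,-291,0],[0,0,0],0.2],[[-223,-291,0],[0,0,0],0.2],[[-223,-291,0],[0,0,0],0.2],[[-223,-291,0],[0,0,0],0.2],[[-223,-291,0],[0,0,0],0.2],[[-223,-291,0],[0,0,0],0.2],[[-223,-291,0],[0,0,0],0.2],[[-223,-291,0],[0,0,0],0.2],[[-223,-291,0],[0,0,0],0.2]]'
python3 - <<'E'
from bench import *
from h import *
c=get_calibration('wrist');p,d=camera('wrist');cv2.imwrite('pics/w2.png',p[:,:,::-1]);np.save('pics/w2.npy',c,allow_pickle=True)
m=((p.min(2)>190)*1).astype(np.uint8)
cs,h=cv2.findContours(m,cv2.RETR_CCOMP,cv2.CHAIN_APPROX_NONE)
for i,k in enumerate(cs):
    a=cv2.contourArea(k)
    if a<300: continue
    w=onz(c,k[:,0,:],0.056)[:,:2]
    r=cv2.minAreaRect((w*1000).astype(np.float32)); 
    print(a,h[0][i][3],k.mean((0,1)).round(),np.round(r[0],1),np.round(r[1],1),round(r[2],1))
E
```

```text
time_s: 2.45
eef_pos: [0.6244, -0.0001, 0.2448]
eef_rot: [-0.001, 0.027, 1.0, -0.0]
wrist_force: [-0.1, -0.5, -0.2]
opening: 0.197
476.5 -1 [592. 336.] [838.1 306.5] [34.4 33.5] 14.0
4626.0 -1 [235.  85.] [544.9 -73. ] [49.3 80.8] 86.2
521.0 -1 [290.  79.] [543.5 -21. ] [ 9.4 84.2] 86.0
3442.0 -1 [340.  85.] [551.7  19. ] [ 33.1 110.6] 86.9
```

View pics/w2.png

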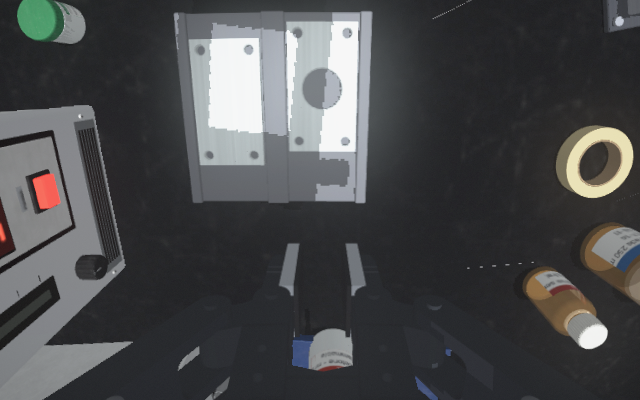

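```bash
python3 - <<'E'
from h import *
c=np.load('pics/w2.npy',allow_pickle=True).item()
for nm,z,P in(('gasket corners',.056,[(286.5,19),(359,22),(355.5,152.5),(288.5,152)]),('hole',.056,[(322,88.5)]),('deck front',.05,[(188,14),(362,13)]),('strips front/back outer',.055,[(174.5,13),(372,12),(365.5,203),(193,203)])):
    w=onz(c,P,z)*1000;print(nm,w.round(1)[:,:2].tolist(),w.mean(0)[:2])
E
python3 - <<'E'
import cv2
p=cv2.imread('pics/w2.png')[0:215,165:385];cv2.imwrite('pics/w2z.png',cv2.resize(p,None,fx=2.7,fy=2.7,interpolation=cv2.INTER_CUBIC))
E
```

```text
gasket corners [[492.6, -21.6], [498.1, 39.0], [609.1, 33.0], [605.4, -28.6]] [551.31864782   5.44492309]
hole [[550.7, 5.1]] [550.73726905   5.14683838]
deck front [[481.7, -106.4], [490.1, 42.4]] [485.92798299 -32.01856318]
strips front/back outer [[481.0, -116.2], [490.6, 50.2], [659.2, 41.6], [650.5, -126.1]] [570.32686762 -37.62349105]
```

View pics/w2z.png

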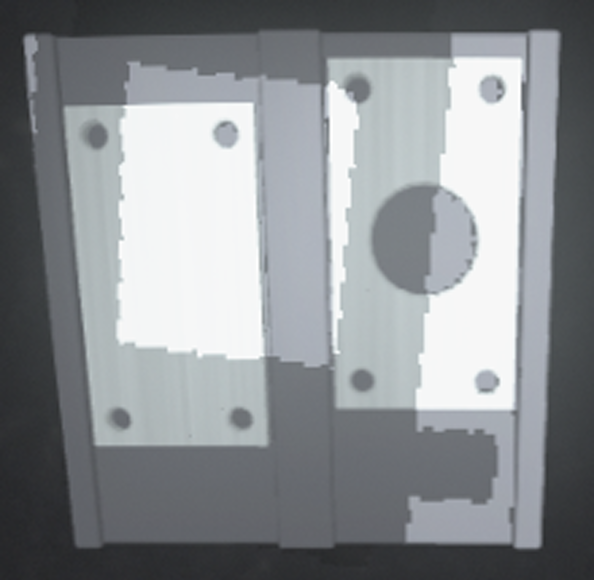

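```bash
python3 -m jog '[[[0,0,40],[0,0,0],0.2],[[0,0,80],[0,0,0],0.2],[[0,0,120],[0,0,0],0.2],[[0,0,150],[0,0,0],0.2],[[0,0,165],[0,0,0],0.2],[[0,0,172],[0,0,0],0.2],[[0,0,174],[0,0,0],0.2],[[0,0,174],[0,0,0],0.2]]'
python3 - <<'E'
from bench import *
from h import *
p,d=camera('side');cv2.imwrite('pics/s3.png',cv2.resize(p[200:360,300:480,::-1],None,fx=3.5,fy=3.5,interpolation=cv2.INTER_CUBIC))
E
```

```text
time_s: 3.17
eef_pos: [0.6246, 0.0005, 0.0717]
eef_rot: [-0.0, 0.026, 1.0, -0.001]
wrist_force: [-0.7, 0.1, -0.1]
opening: 0.2
```

View pics/s3.png

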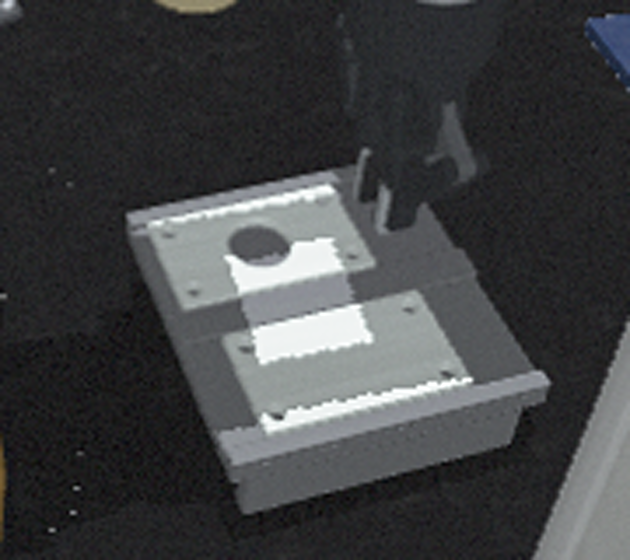

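The fingers are just above the deck, behind the gasket plate. I'll lower them the last few mm.

```bash
python3 -m jog '[[[0,0,2],[0,0,0],0.2],[[0,0,4],[0,0,0],0.2],[[0,0,5],[0,0,0],0.2],[[0,0,5],[0,0,0],0.2]]'
```

```text
time_s: 3.55
eef_pos: [0.6254, 0.0002, 0.068]
eef_rot: [0.001, 0.026, 1.0, -0.001]
wrist_force: [0.6, 0.3, -0.1]
opening: 0.204
```

```bash
python3 -m jog '[[[0,0,1],[0,0,0],0.2],[[0,0,2],[0,0,0],0.2],[[0,0,2],[0,0,0],0.2]]'; python3 -m jog '[[[0,0,1],[0,0,0],0.2],[[0,0,1],[0,0,0],0.2]]'
```

```text
time_s: 3.8
eef_pos: [0.6253, 0.0001, 0.0658]
eef_rot: [0.001, 0.026, 1.0, -0.001]
wrist_force: [0.1, -0.0, -0.5]
opening: 0.202
time_s: 3.97
eef_pos: [0.6251, 0.0001, 0.0645]
eef_rot: [0.001, 0.026, 1.0, -0.001]
wrist_force: [-0.5, -0.1, 0.2]
opening: 0.201
```

```bash
python3 -m jog '[[[0,0,1],[0,0,0],0.2],[[0,0,1],[0,0,0],0.2]]'; python3 -m jog '[[[0,0,1],[0,0,0],0.2],[[0,0,1],[0,0,0],0.2]]'
```

```text
time_s: 4.13
eef_pos: [0.6253, 0.0001, 0.0643]
eef_rot: [0.001, 0.026, 1.0, -0.001]
wrist_force: [-1.8, 0.5, 5.8]
opening: 0.196
time_s: 4.3
eef_pos: [0.6253, 0.0001, 0.0643]
eef_rot: [0.001, 0.026, 1.0, -0.001]
wrist_force: [-4.4, 1.1, 7.4]
opening: 0.199
```

```bash
python3 -m jog '[[[0,0,-2],[0,0,0],0.2],[[0,0,-2],[0,0,0],0.2],[[4,0,-2],[0,0,0],0.2],[[8,0,-2],[0,0,0],0.2],[[12,0,-2],[0,0,0],0.2],[[16,0,-2],[0,0,0],0.2],[[20,0,-2],[0,0,0],0.2],[[25,0,-2],[0,0,0],0.2],[[30,0,-2],[0,0,0],0.2],[[35,0,-2],[0,0,0],0.2],[[39,0,-2],[0,0,0],0.2],[[42,0,-2],[0,0,0],0.2],[[44,0,-2],[0,0,0],0.2],[[44,0,-2],[0,0,0],0.2]]'
cat > meas.py <<'E'
from bench import *
from h import *
import sys
for n,box in(('scene',(340,205,465,310)),('side',(290,235,470,350))):
    p,d=camera(n);c=get_calibration(n);x0,y0,x1,y1=box
    cv2.imwrite(f'pics/{n}_{sys.argv[1]}.png',cv2.resize(p[y0-20:y1+20,x0-20:x1+20,::-1],None,fx=3.5,fy=3.5,interpolation=cv2.INTER_CUBIC))
E
python3 meas.py a
```

```text
time_s: 5.47
eef_pos: [0.5809, 0.0025, 0.0663]
eef_rot: [0.0, 0.026, 1.0, -0.001]
wrist_force: [-0.3, -0.4, 0.5]
opening: 0.2
```

View pics/side_a.png

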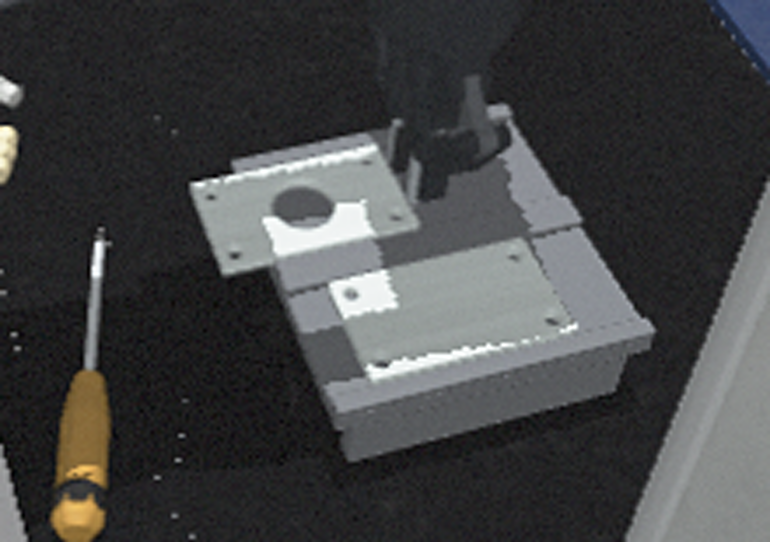

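View pics/scene_a.png

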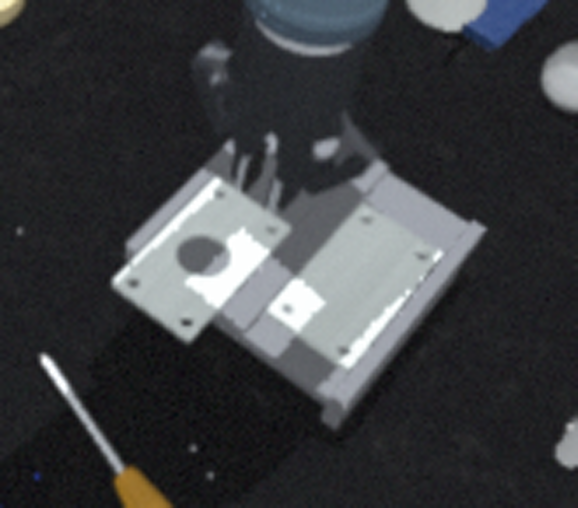

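Run:
```python
from bench import *
from h import *
for n,q,o in(('side',[(303,207),(190,184),(224,275),(374,143),(419,227)],(270,215)),('scene',[(203,256),(112,282),(192,342),(219,178),(291,230)],(320,185))):
    P=np.array(q)/3.5+o
    w=onz(get_calibration(n),P,.056)*1000;print(n,w.round(1)[:,:2].tolist(),w[1:].mean(0)[:2])
```

```text
side [[515.8, 1.8], [463.2, 37.3], [459.1, -27.2], [572.8, 32.4], [569.0, -31.3]] [516.02332774   2.80333605]
scene [[512.4, 1.3], [460.3, 34.7], [456.9, -27.7], [570.5, 27.0], [565.2, -32.1]] [5.13213281e+02 4.90998301e-01]
```

```bash
python3 -m jog '[[[3,0,0],[0,0,0],0.2],[[6,0,0],[0,0,0],0.2],[[9,0,0],[0,0,0],0.2],[[12,0,0],[0,0,0],0.2],[[15,0,0],[0,0,0],0.2],[[16.5,0,0],[0,0,0],0.2],[[16.5,0,0],[0,0,0],0.2],[[12,0,0],[0,0,0],0.2],[[10,0,0],[0,0,0],0.2],[[10,0,-10],[0,0,0],0.2],[[10,0,-40],[0,0,0],0.2],[[10,0,-80],[0,0,0],0.2],[[10,0,-80],[0,0,0],0.2]]';python3 meas.py b
```

```text
time_s: 6.65
eef_pos: [0.5761, 0.0022, 0.1546]
eef_rot: [0.007, 0.026, 1.0, -0.002]
wrist_force: [2.9, -0.4, 1.6]
opening: 0.198
```

View pics/side_b.png

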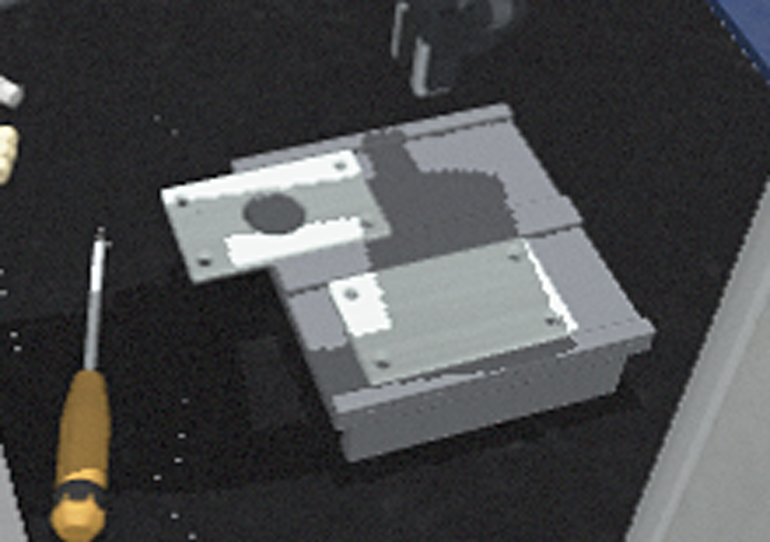

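View pics/scene_b.png

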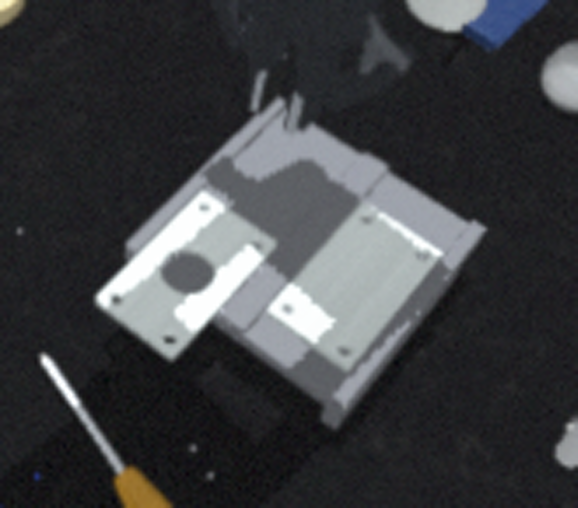

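Run:
```python
from bench import *
from h import *
for n,q,o in(('side',[(274,213),(162,189),(194,284),(351,151),(391,234)],(270,215)),('scene',[(188,272),(96,298),(175,361),(205,190),(277,245)],(320,185))):
    P=np.array(q)/3.5+o
    w=onz(get_calibration(n),P,.056)*1000;print(n,w.round(1)[:,:2].tolist(),w[1:].mean(0)[:2])
    for i,j in((3,1),(4,2)): print(np.degrees(np.arctan2(*(w[i]-w[j])[1::-1])))
o=get_obs();print(o['eef_pos'],o['eef_rot'],o['wrist_force'])
```

```text
side [[499.3, 3.0], [447.4, 38.8], [442.4, -27.6], [557.8, 31.0], [552.7, -30.7]] [500.09694906   2.88156146]
-4.0311654887954615
-1.6207107077074152
scene [[496.5, 2.0], [444.7, 35.6], [439.8, -27.0], [556.3, 28.8], [549.5, -31.0]] [497.58529753   1.59902128]
-3.494854892859185
-2.1304041819624167
[0.57319139 0.00267475 0.14930711] [ 0.00331621  0.02619646  0.99965058 -0.00121105] [-0.6016989  -0.29300476 -0.00167516]
```

```bash
python3 -m jog '[[[35,-1,0],[0,0,0],1],[[70,-2,0],[0,0,0],1],[[100,-3,0],[0,0,0],1],[[106,-3,0],[0,0,0],1],[[106,-3,0],[0,0,0],1],[[106,-3,0],[0,0,0],1]]'
python3 - <<'E'
from bench import *
from h import *
c=get_calibration('wrist');p,d=camera('wrist');cv2.imwrite('pics/w4.png',p[:,:,::-1]);np.save('pics/w4.npy',c,allow_pickle=True)
o=get_obs();print(o['eef_pos'],o['eef_rot'])
E
```

```text
time_s: 7.25
eef_pos: [0.4677, 0.0051, 0.1486]
eef_rot: [0.004, 0.026, 1.0, -0.001]
wrist_force: [0.4, 0.4, -0.1]
opening: 0.999
[0.46832392 0.00499118 0.14885641] [ 0.00391078  0.02632292  0.99964502 -0.00127891]
```

View pics/w4.png

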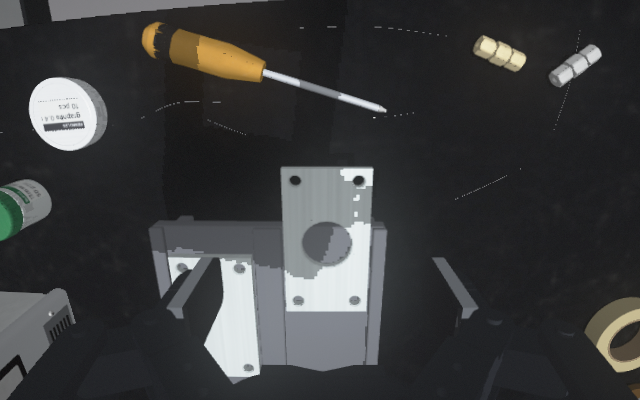

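The plate's front end spans x 281 to 373 at row 167. It's centred between the open fingers at x ≈ 217 and 435, and overhangs the tray front at row 222. Descending now.

```bash
python3 -m jog '[[[0,0,35],[0,0,0],1],[[0,0,65],[0,0,0],1],[[0,0,85],[0,0,0],1],[[0,0,97],[0,0,0],1],[[0,0,103],[0,0,0],1],[[0,0,105],[0,0,0],1],[[0,0,105],[0,0,0],1],[[0,0,105],[0,0,0],1]]'; python3 meas.py c
```

```text
time_s: 7.97
eef_pos: [0.4703, 0.0045, 0.0446]
eef_rot: [0.005, 0.026, 1.0, -0.001]
wrist_force: [0.5, -0.3, 0.9]
opening: 0.997
```

View pics/side_c.png

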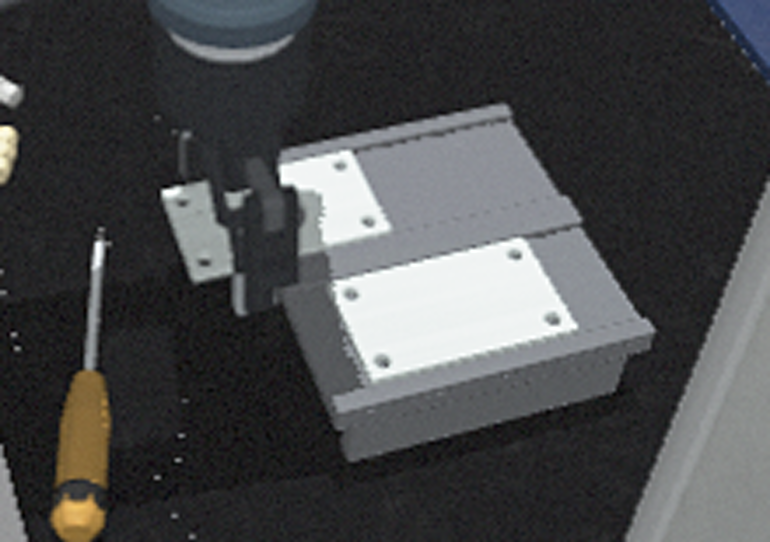

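```bash
python3 -m jog '[[[0,0,0],[0,0.01,0],1],[[0,0,0],[0,0.01,0],0],[[0,0,0],[0,0.01,0],0],[[0,0,0],[0,0.01,0],0],[[0,0,0],[0,0.01,0],0],[[0,0,0],[0,0.01,0],0],[[0,0,0],[0,0.01,0],0],[[0,0,0],[0,0.01,0],0],[[0,0,0],[0,0.01,0],0],[[0,0,0],[0,0.01,0],0]]'; python3 meas.py d
```

```text
time_s: 8.9
eef_pos: [0.4707, 0.0051, 0.0458]
eef_rot: [0.0, 0.026, 1.0, -0.001]
wrist_force: [-1.0, 4.7, 10.0]
opening: 0.684
```

View pics/side_d.png

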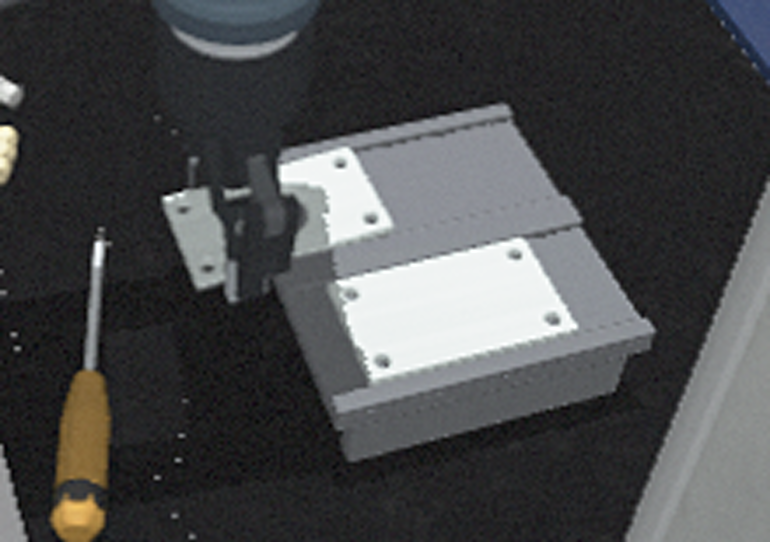

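```bash
python3 -m jog '[[[0,0,-3],[0,0,0],0],[[0,0,-8],[0,0,0],0],[[0,0,-18],[0,0,0],0],[[0,0,-32],[0,0,0],0],[[0,0,-48],[0,0,0],0],[[0,0,-62],[0,0,0],0],[[0,0,-70],[0,0,0],0],[[0,0,-70],[0,0,0],0],[[0,0,-70],[0,0,0],0]]'; python3 meas.py e
python3 - <<'E'
from bench import *
from h import *
c=get_calibration('wrist');p,d=camera('wrist');cv2.imwrite('pics/w5.png',p[:,:,::-1]);np.save('pics/w5.npy',c,allow_pickle=True);np.save('pics/w5d.npy',d)
E
```

```text
time_s: 9.75
eef_pos: [0.4709, 0.0051, 0.1163]
eef_rot: [0.001, 0.026, 1.0, -0.001]
wrist_force: [0.2, 0.2, -0.0]
opening: 0.683
```

View pics/side_e.png

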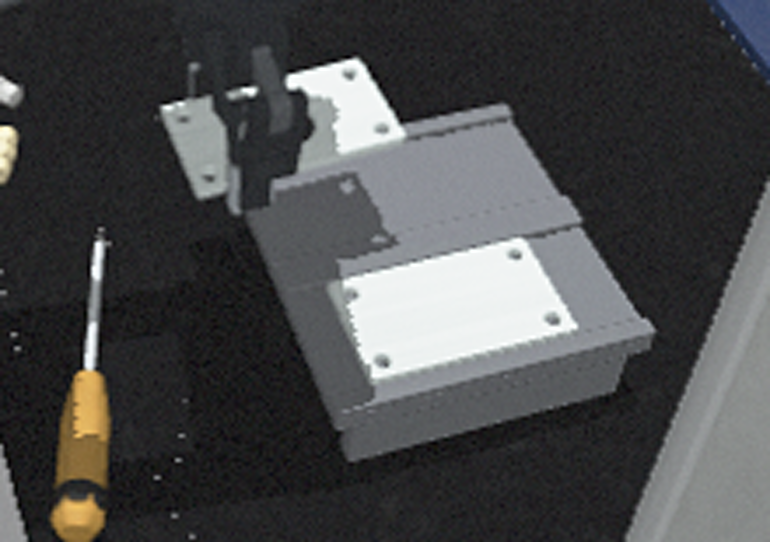

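View pics/w5.png

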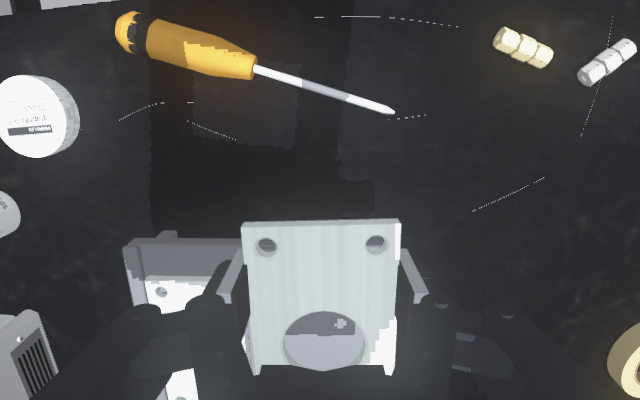

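The plate is lifted and the blank hasn't moved. The wrist view shows the plate's front corners at (241,222) and (400,219), with the hole at about (324,340). Next I'll measure its pose in the grip.

Run:
```python
from bench import *
from h import *
c=np.load('pics/w5.npy',allow_pickle=True).item();d=np.load('pics/w5d.npy')
v,u=np.mgrid[235:305,255:390:2];v=v.ravel();u=u.ravel()
k=~(((abs(v-244)<14)&((abs(u-267)<14)|(abs(u-376)<14))));v,u=v[k],u[k]
z=d[v,u];o,D=ray(c,np.c_[u,v]);P=o+D*z[:,None]
A=np.c_[P[:,:2],np.ones(len(P))]
for _ in range(3):
    s=np.linalg.lstsq(A,P[:,2],rcond=None)[0];r=P[:,2]-A@s;k=abs(r)<.003;A,P=A[k],P[k]
print('plane slopes',s,r.std(),'z at 470,5',s@[.47,.005,1])
def onpl(c,uv):
    o,D=ray(c,uv); t=(s[0]*o[0]+s[1]*o[1]+s[2]-o[2])/(D[:,2]-s[0]*D[:,0]-s[1]*D[:,1]); return o+D*t[:,None]
print('corners+hole',(onpl(c,[(241.5,222),(400,219),(284,340),(364,340)])*1000).round(1))
o=get_obs();print(o['eef_pos'],o['eef_rot'])
```

```text
plane slopes [0.00598198 0.00137616 0.12198194] 0.0005327037683206098 z at 470,5 0.12480035204819281
corners+hole [[440.4 -21.5 124.6]
 [442.1  37.3 124.7]
 [494.3 -10.3 124.9]
 [496.   23.3 125. ]]
[0.46990412 0.00537705 0.11495623] [-3.75793950e-04  2.63135663e-02  9.99653379e-01 -7.59037380e-04]
```

```bash
python3 -m jog '[[[2,8,-5],[0,0,0],0],[[6,28,-15],[0,0,-0.01],0],[[12,56,-22],[0,0,-0.03],0],[[19,86,-25],[0,0,-0.06],0],[[25,116,-25],[0,0,-0.09],0],[[31,146,-25],[0,0,-0.12],0],[[38,176,-25],[0,0,-0.15],0],[[44,206,-25],[0,0,-0.18],0],[[51,236,-25],[0,0,-0.21],0],[[57,264,-25],[0,0,-0.232],0],[[62,288,-25],[0,0,-0.232],0],[[65,304,-25],[0,0,-0.232],0],[[67,311,-25],[0,0,-0.232],0],[[67.5,313,-25],[0,0,-0.232],0],[[67.5,313,-25],[0,0,-0.232],0],[[67.5,313,-25],[0,0,-0.232],0]]'
python3 - <<'E'
from bench import *
from h import *
for n,(x0,y0,x1,y1) in(('scene',(190,130,330,250)),('side',(210,120,350,230)),):
    p,d=camera(n);cv2.imwrite(f'pics/{n}_f.png',cv2.resize(p[y0:y1,x0:x1,::-1],None,fx=4,fy=4,interpolation=cv2.INTER_CUBIC))
p,d=camera('wrist');cv2.imwrite('pics/w6.png',p[:,:,::-1])
o=get_obs();print(o['eef_pos'],o['eef_rot'])
E
```

```text
time_s: 11.23
eef_pos: [0.4189, 0.3208, 0.1393]
eef_rot: [-0.001, -0.089, 0.996, -0.001]
wrist_force: [-0.3, -1.0, -0.8]
opening: 0.683
[0.41922874 0.32062762 0.13948679] [-5.38542950e-04 -8.89149907e-02  9.96038729e-01 -8.26894080e-04]
```

View pics/scene_f.png

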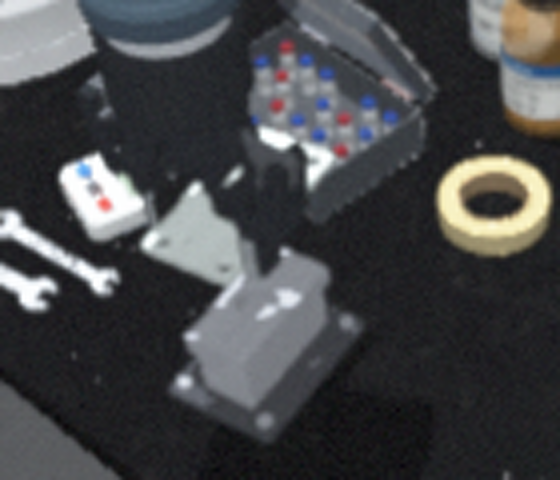

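View pics/side_f.png

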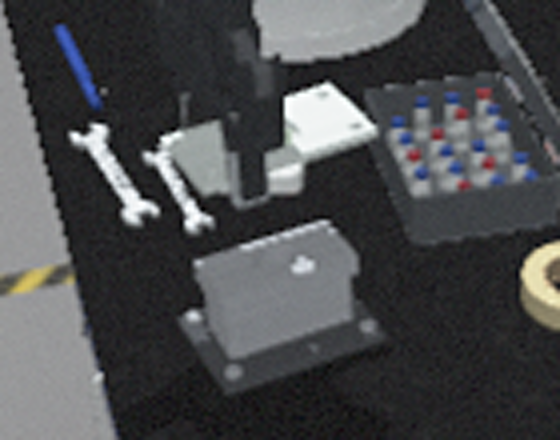

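View pics/w6.png

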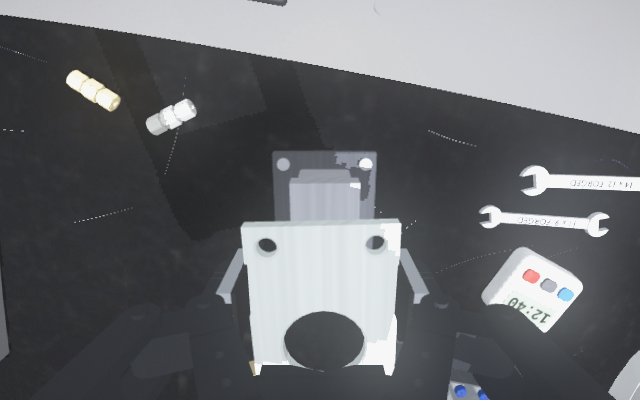

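Run:
```python
from bench import *
from h import *
c=get_calibration('wrist')
o=get_obs();zp=o['eef_pos'][2]+.0098
print('z',zp)
for n,z,P in(('stand near',.06,[(290,182),(359.5,182)]),('foot near',.008,[(272,152),(377,152)]),('plate front',zp,[(241.5,223),(400,219.5)]),('hole',zp,[(284,340),(364,340)])):
    w=onz(c,P,z)*1000;print(n,w.round(1)[:,:2].tolist(),w.mean(0)[:2].round(1))
y=np.radians(10.2);e=np.array([np.cos(y),np.sin(y)])
for m,L in(([0,0],0),):pass
```

```text
z 0.14928679115463123
stand near [[404.2, 299.1], [396.5, 341.5]] [400.4 320.3]
foot near [[398.5, 279.7], [384.3, 357.8]] [391.4 318.7]
plate front [[397.2, 287.8], [385.3, 345.2]] [391.2 316.5]
hole [[446.8, 310.9], [440.8, 343.9]] [443.8 327.4]
```

In the wrist view the plate and stand agree within about 2 mm and 1.5°. I'll lower it, then feel for contact.

```bash
python3 -m jog '[[[0,1,10],[0,0,0],0],[[0,1,28],[0,0,0],0],[[0,1,46],[0,0,0],0],[[0,1,60],[0,0,0],0],[[0,1,70],[0,0,0],0],[[0,1,75],[0,0,0],0],[[0,1,77],[0,0,0],0],[[0,1,77],[0,0,0],0]]'; python3 -m jog '[[[0,0,1],[0,0,0],0],[[0,0,2],[0,0,0],0],[[0,0,2],[0,0,0],0]]';  python3 -m jog '[[[0,0,1],[0,0,0],0],[[0,0,1],[0,0,0],0]]'
```

```text
time_s: 12.05
eef_pos: [0.4191, 0.3213, 0.0623]
eef_rot: [-0.001, -0.089, 0.996, -0.001]
wrist_force: [0.1, 0.2, -0.1]
opening: 0.685
time_s: 12.3
eef_pos: [0.4194, 0.3215, 0.0608]
eef_rot: [-0.0, -0.089, 0.996, -0.001]
wrist_force: [0.7, -0.2, -0.4]
opening: 0.685
time_s: 12.47
eef_pos: [0.4197, 0.3217, 0.0601]
eef_rot: [0.0, -0.089, 0.996, -0.001]
wrist_force: [-0.3, -0.2, -0.1]
opening: 0.686
```

Run:
```python
from bench import *
from h import *
for n,(x0,y0,x1,y1) in(('scene',(190,130,330,250)),('side',(210,120,350,230)),):
    p,d=camera(n);cv2.imwrite(f'pics/{n}_g.png',cv2.resize(p[y0:y1,x0:x1,::-1],None,fx=4,fy=4,interpolation=cv2.INTER_CUBIC))
p,d=camera('wrist');cv2.imwrite('pics/w7.png',p[:,:,::-1])
o=get_obs();print(o['eef_pos'],o['eef_rot'],o['wrist_force'])
```

```text
[0.41953157 0.32158035 0.05994155] [-3.96128060e-05 -8.87631451e-02  9.96052549e-01 -6.49495234e-04] [-0.332036    0.29624958 -0.51259191]
```

View pics/side_g.png

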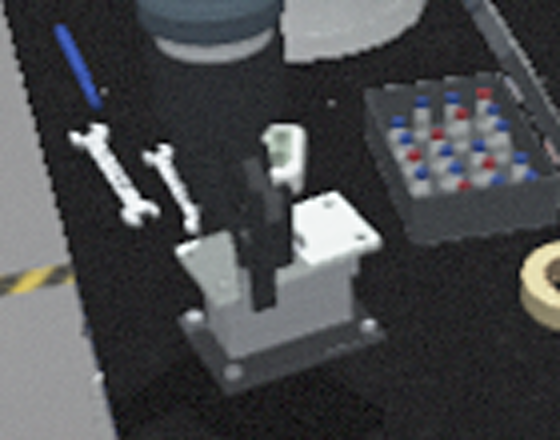

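View pics/scene_g.png

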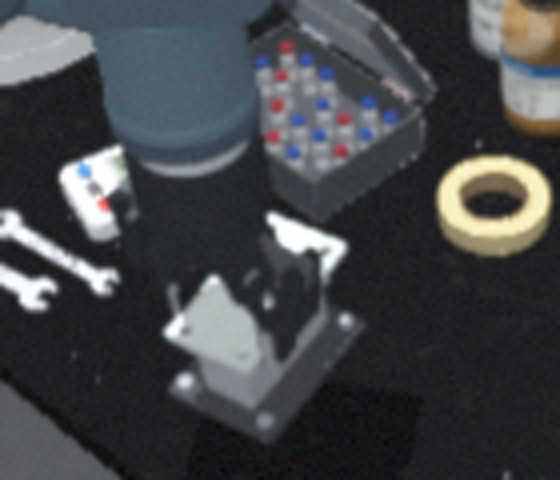

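It's over the stand and not touching yet. I'll keep feeling downwards.

```bash
for i in 1 2; do :; done; python3 -m jog '[[[0,0,1],[0,0,0],0],[[0,0,2],[0,0,0],0],[[0,0,2],[0,0,0],0]]'; python3 -m jog '[[[0,0,1],[0,0,0],0],[[0,0,1],[0,0,0],0]]'; python3 -m jog '[[[0,0,1],[0,0,0],0],[[0,0,1],[0,0,0],0]]'
```

```text
time_s: 12.87
eef_pos: [0.4193, 0.3215, 0.0577]
eef_rot: [-0.0, -0.089, 0.996, -0.001]
wrist_force: [-0.2, -0.1, -0.7]
opening: 0.685
time_s: 13.03
eef_pos: [0.4195, 0.3215, 0.0572]
eef_rot: [-0.0, -0.089, 0.996, -0.001]
wrist_force: [-3.0, -1.1, 6.5]
opening: 0.684
time_s: 13.2
eef_pos: [0.4195, 0.3215, 0.0571]
eef_rot: [-0.0, -0.089, 0.996, -0.001]
wrist_force: [-2.9, -1.3, 10.0]
opening: 0.682
```

```bash
python3 -m jog '[[[0,0,0],[0,0,0],0.75],[[0,0,0],[0,0,0],0.8],[[0,0,0],[0,0,0],0.9],[[0,0,0],[0,0,0],1],[[0,0,0],[0,0,0],1],[[0,0,0],[0,0,0],1]]'
python3 - <<'E'
from bench import *
from h import *
for n,(x0,y0,x1,y1) in(('scene',(190,130,330,250)),('side',(210,120,350,230)),):
    p,d=camera(n);cv2.imwrite(f'pics/{n}_h.png',cv2.resize(p[y0:y1,x0:x1,::-1],None,fx=4,fy=4,interpolation=cv2.INTER_CUBIC))
p,d=camera('wrist');cv2.imwrite('pics/w8.png',p[:,:,::-1])
E
```

```text
time_s: 13.7
eef_pos: [0.4195, 0.3215, 0.057]
eef_rot: [-0.001, -0.089, 0.996, -0.001]
wrist_force: [0.1, 0.2, -0.6]
opening: 0.997
```

View pics/side_h.png

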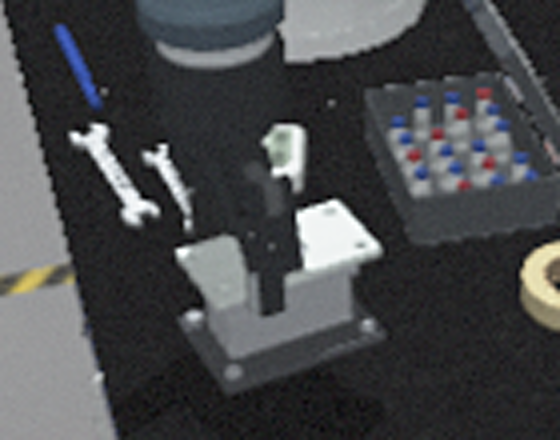

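View pics/w8.png

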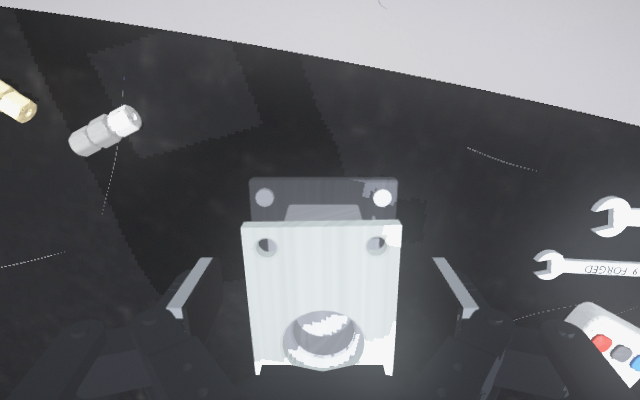

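The plate is released, and the stand's hole shows through the gasket's hole at about (323,338). I'll retract straight up and check.

```bash
python3 -m jog '[[[0,0,-10],[0,0,0],1],[[0,0,-30],[0,0,0],1],[[0,0,-60],[0,0,0],1],[[0,0,-95],[0,0,0],1],[[0,0,-130],[0,0,0],1],[[0,0,-165],[0,0,0],1],[[0,0,-185],[0,0,0],1],[[0,0,-185],[0,0,0],1],[[0,0,-185],[0,0,0],1]]'
python3 - <<'E'
from bench import *
from h import *
c=get_calibration('wrist');p,d=camera('wrist');cv2.imwrite('pics/w9.png',p[:,:,::-1]);np.save('pics/w9.npy',c,allow_pickle=True)
cv2.imwrite('pics/w9z.png',cv2.resize(p[100:260,260:440,::-1],None,fx=3.5,fy=3.5,interpolation=cv2.INTER_CUBIC))
p,d=camera('side');cv2.imwrite('pics/side_i.png',p[:,:,::-1])
E
```

```text
time_s: 14.6
eef_pos: [0.4203, 0.3223, 0.2442]
eef_rot: [0.001, -0.089, 0.996, -0.0]
wrist_force: [-0.0, 0.5, -1.4]
opening: 1.002
```

View pics/w9z.png

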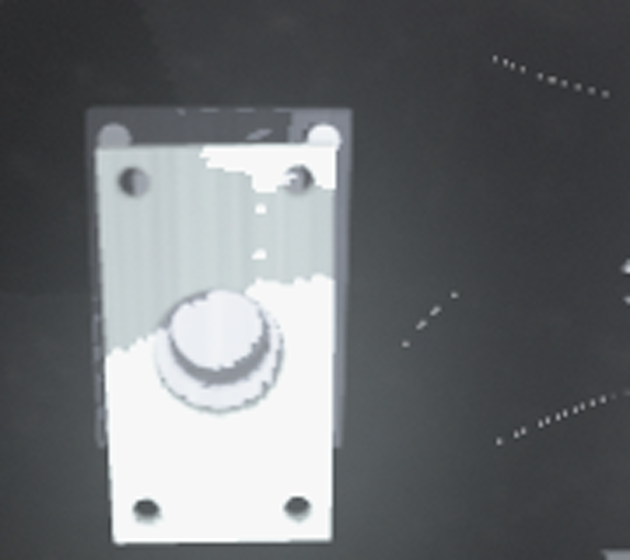

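View pics/side_i.png

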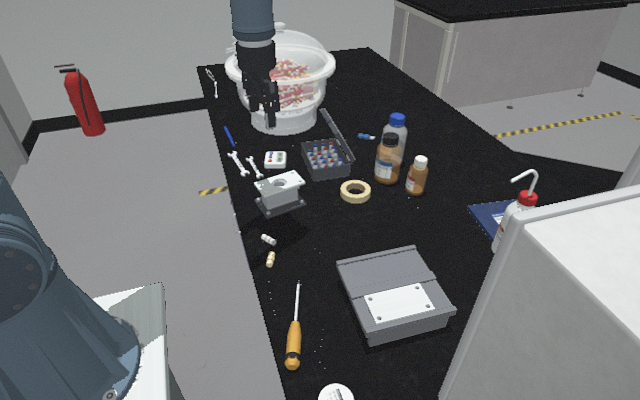

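Run:
```python
from bench import *
from h import *
c=np.load('pics/w9.npy',allow_pickle=True).item()
f=lambda q,z:(onz(c,np.array(q)/3.5+[260-.4,100-.4],z)*1000)[:,:2]
g=f([(96,148),(336,146),(331,541),(114,543)],.066);h=f([(220,349)],.066);s=f([(219,336)],.06)
d=(g[2]+g[3]-g[0]-g[1])/2
print('plate',g.mean(0),'hole',h,'stand hole',s,'yaw',np.degrees(np.arctan2(d[1],d[0])),'len',np.hypot(*d))
c=get_calibration('side');p=cv2.imread('pics/side_i.png')
m=np.zeros(p.shape[:2],np.uint8);m[270:335,350:450]=p[270:335,350:450].min(2)>190
k=max(cv2.findContours(m,cv2.RETR_EXTERNAL,cv2.CHAIN_APPROX_NONE)[0],key=cv2.contourArea)
print('blank',cv2.minAreaRect((onz(c,k[:,0],.056)[:,:2]*1000).astype(np.float32)))
o=get_obs();print(o['time_s'],o['wrist_force'],o['dq'])
```

```text
plate [447.37467291 328.76327811] hole [[445.739134   328.63310431]] stand hole [[444.13314763 328.06936629]] yaw 11.179161269934188 len 110.74620665881316
blank ((560.9675903320312, -81.41769409179688), (60.516292572021484, 110.76303100585938), 86.84939575195312)
14.7 [-0.36208905 -0.40170597 -0.00509256] [ 0.00114613  0.02015866  0.01390844  0.00028386 -0.00122595 -0.00063176]
```

The plate is within about 3 mm and 1° of the stand, the blank hasn't moved, and the arm is clear. Handing in.

```bash
python3 -m jog '[[[0,0,0],[0,0,0],1],[[0,0,0],[0,0,0],1]]'; python3 -c "
from bench import *
print(hand_in())"
```

```text
time_s: 14.87
eef_pos: [0.418, 0.3211, 0.2395]
eef_rot: [-0.003, -0.089, 0.996, -0.002]
wrist_force: [-0.1, -0.3, 0.6]
opening: 1.003
the job is handed in; nothing more can be done
None
```

The gasket plate is on the stand and released, and I handed the job in at 14.9 s. The hand-in reported no verdict.

I pushed the plate forward from behind until about 44 mm overhung, gripped it by its long sides and lifted it clear. I then lowered it onto the stand until I felt contact and let go.

**Last checks:**
- **Plate position:** its hole was about 2 mm from the stand's hole, and its four corners put the centre about 3 mm off. Both are within the 15 mm limit.
- **Plate angle:** about 1° from the stand's length.
- **Plate height and tilt:** I didn't measure these after release. The plate looked flat on the stand in the pictures.
- **Plain plate:** within 0.5 mm of where it lay at the start, measured in the side view.
- **Arm:** about 180 mm above the stand with the fingers open, and the wrist force was near zero.

**Disagreement between cameras:** the wrist camera placed things 3 to 5 mm further left (in y) than the scene and side cameras did. I placed the plate using the wrist view alone, so the plate and stand share that offset and it mostly cancels.

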